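Sort the goldsmith's slide gauges

TASK

Two slide gauges are lying on the goldsmith's bench: one has its brass slide pulled out to a setting, the other is pushed shut. Lay the pulled-out gauge flat in the long bay of the wooden tray and the shut gauge flat in the short bay. Do not push the pulled-out slide back in.

Things in the scene. Friction and masses are not known exactly. Their poses are not given: they have to be found in the camera images.
- open_gauge_center (a point): Centre of the pulled-out gauge's stock: steel bar 80 x 26 x 18 mm (own x, y, z), brass lock screw 12 mm wide, 6 mm tall on top at x = -29 mm. From its +x end comes a brass tongue 14 mm wide, ending in a head plate 8 x 26 x 16 mm whose tip is 48 mm plus the slide value from this point. Lies flat, z up, centre 9 mm above the bench; grasp the stock across its 26 mm. About 0.15 to 0.29 kg.
- closed_gauge_center (a point): Centre of the stock of the pushed-in gauge: the same kind of gauge, sizes, mass and axes as the other, but its head plate sits against the +x end of the stock (tip 48 mm from this point) and no tongue shows.
- open_gauge_slide (a joint): How far the slide of the pulled-out gauge stands out along its +x, in m: 0 is shut, 0.050 is all the way out; it starts between 0.035 and 0.045. It is held by friction of about 4 N.
- tray: Fixed wooden tray, 152 (x) x 338 (y) x 26 mm high, walls 6 mm, inner floor 6 mm above the bench; origin at centre of underside, on the bench. A full-height cross wall at y = -40 mm makes two bays: long bay 140 x 200 mm (x, y), centre y = +63 mm; short bay 140 x 120 mm, centre y = -103 mm; both centred at x = 0. Either gauge fits laid along the tray's y, head either way.

How it is judged:
At the end, for the whole second after the job is handed in: The pulled-out gauge lies on the floor of the long bay and the shut gauge on that of the short bay, each right way up and flat within 0.1 rad, stock centre under 20 mm above the tray underside (15 mm when flat), not propped on a wall; the pulled-out slide still stands out over 18 mm (x of open_gauge_center in the frame of tray between -0.065 and 0.065 m and y of open_gauge_center in the frame of tray between -0.032 and 0.16 m and z of each of open_gauge_center, closed_gauge_center in the frame of tray below 0.02 m and angle between each of open_gauge_center, closed_gauge_center's own z axis and vertical below 0.1 rad and value of joint open_gauge_slide above 0.018 m and x of closed_gauge_center in the frame of tray between -0.065 and 0.065 m and y of closed_gauge_center in the frame of tray between -0.16 and -0.048 m); the robot touches nothing.
It also fails if it takes over 54 s, if anything falls off the work surface, if the arm or the gripper's body presses on something with over 40 N, if the wrist force passes 120 N, or if a joint passes its speed limit or range.

ROBOT

A 6-joint arm with a two-finger parallel gripper is mounted at the origin on the work surface. World frame = base frame: x ahead of the robot, y to its left, z up, the work surface at z = 0. Lengths are in m, angles in rad, forces in N, time in s.
With the tool pointing down it reaches from about 0.35 to 0.875 m from the base axis. Payload 4.2 kg.
Tool frame: the origin (TCP) lies at the very end of the fingers, on their centre line; the grasp point (between the pads) lies 19 mm behind it; y points along the fingers, x is the direction in which the jaws open and shut, and the axes are right-handed (so a half turn about y gives the same grasp; the last joint's range is limited). The gripper opens to 85 mm and grips with 20 to 120 N. Pads are 22 mm wide; open, the fingers measure 114 mm over their backs; the gripper's body (76 mm by 85 mm) begins 54 mm behind the grasp point. The pads swing forward as they close: fully open they stand 13 mm farther back than shut.
Start: joints at [1.492, 0.385, 0.008, 0, -1.194, -0.259], TCP at [0.207, 0.59, 0.21] pointing down, gripper open.
Joint ranges: [-3.14, 3.14], [-1.21, 2.06], [-1.07, 1.41], [-3.16, 2.05], [-2.99, -0.16], [-3.1, 3.1]. Speed limits (rad/s): [2.79, 2.79, 3.14, 3.14, 3.14, 3.14].

INTERFACE

Orientations are given as a unit quaternion [w, x, y, z].
In Python, from cell import bot gives the robot as it stands.
- The arm moves only by the tool drive_tool, never from a script. Its argument "moves" is a list of rows, each a list of 7 numbers: the shift along the tool's x, y, z in mm, then the turn, a rotation vector about the tool's x, y, z in rad, then the opening, from -1 (shut) to 1 (fully open). In form: [[dx, dy, dz, rx, ry, rz, claw], ...]. A call has 1 to 8 rows; each row shifts and turns the commanded pose from where the row before left it, along the tool's axes as they then stand; what a row does not reach is not made up. A row lasts 1/8 s, in which the tool goes at most 62.5 mm and 10.7 degrees, less where a joint would pass 70% of its speed; a pose out of reach is approached as far as the arm can. A call with a gripper value outside its range is refused whole. The fingers move at their own pace and stop on an object; "newtons" is the grip in N (left out, the last holds). Time passes only in rows, so rows that do not move let the fingers close. It gives the time, the measured TCP pose, the force and the opening at its end, in the units of the state.
- bot.observe(): the state, without advancing time (a new reading comes with each control period).
- bot.grab_frame(name): name is "side" or "top"; returns the picture (400x640x3 uint8, blue, green, red); there is no depth.
- bot.camera_params(name): a dict with "intrinsics" (3x3 intrinsics, pixels), "rvec" (rotation vector, rad) and "tvec" (3), from world to camera coordinates, as OpenCV has them. Camera axes: x right, y down, z forward; pixel columns grow to the right and rows downward; lengths in m; the calibration is good to about 2 mm. A picture is of the moment at which its call begins. camera_params takes no time and is no camera call.
- bot.job_done(): hands the job in, once; it reports no verdict.
Trained networks look in the newest picture that a camera, given by its name, has taken for a name from the list of things; names that differ only in an ending like _2 or _b are one class to them, and where a whole thing is asked for, a point or a joint stands for the part that bears it (a point fixed in the world has none). Each returns a list of dicts, best first, with "confidence" (0 to 1); they miss things now and then, are a little off and sometimes report something else, mostly with a low value. They report only what shows in the picture. A call takes as long as a camera call.
- bot.look_for(camera, target): "at" ([x, y, z] in m, in world coordinates, good to about 4 mm: the middle of the surface that is visible of it).
- bot.cut_out(camera, target): "region" (400x640 bool, what is visible of it).
- bot.landmark_of(camera, target): "at" ([x, y, z] in m, in world coordinates, good to about 4 mm: a listed point, or the origin of a listed thing).
The state is a dict: "time": time; "q": joint angles; "qvel": joint speeds; "effort": joint torques, N m; "tool_pos": TCP position; "tcp_rot": TCP orientation; "ft_force": force on the tool from outside, world axes, zero at the start; "ft_torque": the same for the moment, N m; "grip_width": opening from 0.0 (shut) to 1.0 (fully open).
Only numpy, scipy, OpenCV 4.12 (cv2) and the standard library are available. Lean on these libraries where they do the work, as an engineer would, in place of code of your own. Each camera call takes 0.05 s, during which the arm holds its last target.

## Working session

There is one attempt and no reset: what is moved stays moved. The work goes in short steps, Python scripts to look and compute and a tool call to move; the robot and the scene stay as the last step left them, time stands still between calls to the robot, and variables do not carry over. Pictures are saved under pics/ and viewed, and the job is handed in when it is done.

Besides the shell and the picture viewer there is one more tool, called after "Request:" as a command line: name --pt "numbers of a row" for each row, then --argument value for the rest. drive_tool: Moves the arm, as the interface text tells. Its arguments: {"type":"object","properties":{"moves":{"type":"array","items":{"type":"array","items":{"type":"number"}}},"newtons":{"type":"number"}},"required":["moves"]}

```bash
mkdir -p pics; ls; python3 - <<'E'
from cell import bot
import cv2,numpy as np
s=bot.observe();print({k:np.round(v,3).tolist() for k,v in s.items()})
for c in("top","side"):
    p=bot.camera_params(c);print(c,np.round(p["intrinsics"],1).tolist(),np.round(p["rvec"],3),np.round(p["tvec"],3))
    cv2.imwrite(f"pics/{c}0.png",bot.grab_frame(c))
    for t in("open_gauge_center","closed_gauge_center","tray"):
        for f in (bot.landmark_of,bot.look_for):
            print(c,t,f.__name__,[(np.round(d["at"],4).tolist(),round(d["confidence"],2)) for d in f(c,t)][:4])
E
```

```text
pics
{'time': 0.0, 'q': [1.492, 0.386, 0.007, -0.001, -1.194, -0.259], 'qvel': [0.001, -0.0, -0.0, -0.0, 0.0, 0.001], 'effort': [-0.001, -39.229, 18.84, 4.186, -0.005, 0.0], 'tool_pos': [0.207, 0.589, 0.209], 'tcp_rot': [-0.408, 0.409, -0.576, 0.577], 'ft_force': [-0.467, -0.546, 0.359], 'ft_torque': [-0.04, 0.019, -0.021], 'grip_width': 1.001}
top [[431.7, 0.0, 308.6], [0.0, 431.7, 201.2], [0.0, 0.0, 1.0]] [ 2.168 -2.119  0.219] [-0.076  0.53   0.857]
top open_gauge_center call [([0.5591, -0.1287, 0.0064], 0.84)]
top open_gauge_center call [([0.5697, -0.124, 0.0168], 0.66)]
top closed_gauge_center call [([0.4792, -0.2928, 0.0092], 0.67)]
top closed_gauge_center call [([0.4828, -0.2905, 0.0177], 0.61)]
top tray call [([0.585, 0.2274, -0.0002], 0.77)]
top tray call [([0.5844, 0.2307, 0.003], 0.6)]
side [[440.5, 0.0, 320.8], [0.0, 440.5, 196.6], [0.0, 0.0, 1.0]] [ 2.167 -0.593  0.318] [-0.475  0.194  0.739]
side open_gauge_center call [([0.5605, -0.1285, 0.0097], 0.68)]
side open_gauge_center call [([0.5643, -0.1285, 0.0177], 0.95)]
side closed_gauge_center call [([0.4767, -0.2894, 0.012], 0.85)]
side closed_gauge_center call [([0.4771, -0.2953, 0.0163], 0.87), ([0.5837, 0.1888, 0.0064], 0.72)]
side tray call [([0.5835, 0.2276, -0.0039], 0.92)]
side tray call [([0.5846, 0.191, 0.0061], 0.63), ([0.6262, -0.1063, 0.0144], 0.16)]
```

View pics/top0.png

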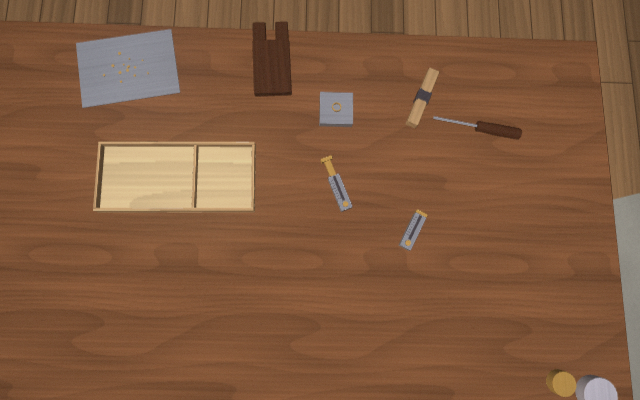

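View pics/side0.png

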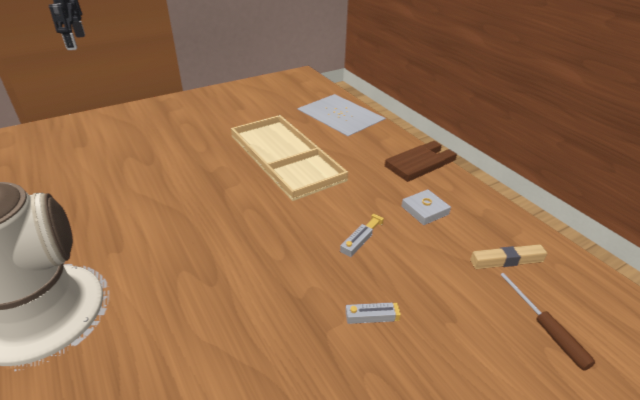

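The top view shows the open gauge with its stock at about (340,192), lock screw at (346,204) and head at (327,160). The shut gauge is at (414,230), with its head at (421,213). The tray spans (97..255, 143..211), with the long bay to the left (+y). The side view agrees. Next I'll measure the axes.

```bash
cat > h.py <<'E'
from cell import bot
import cv2,numpy as np
from scipy.spatial.transform import Rotation as Ro
def cam(c):
    p=bot.camera_params(c);K=np.array(p["intrinsics"]);R=cv2.Rodrigues(np.array(p["rvec"],float))[0];return K,R,np.array(p["tvec"],float).ravel()
def toplane(c,uv,z):
    K,R,t=cam(c);uv=np.atleast_2d(uv).astype(float)
    d=(R.T@np.linalg.inv(K)@np.c_[uv,np.ones(len(uv))].T).T;o=-R.T@t
    return o+d*((z-o[2])/d[:,2])[:,None]
def proj(c,P):
    K,R,t=cam(c);q=(K@(R@np.atleast_2d(P).T+t[:,None])).T;return q[:,:2]/q[:,2:]
def tri(uv1,uv2,c1="top",c2="side"):
    Ps=[]
    for c in(c1,c2):
        K,R,t=cam(c);Ps.append(K@np.c_[R,t])
    X=cv2.triangulatePoints(Ps[0],Ps[1],np.float64(uv1).reshape(2,1),np.float64(uv2).reshape(2,1));return (X[:3]/X[3]).ravel()
E
python3 - <<'E'
from h import *
for c in("top","side"):
    im=bot.grab_frame(c)
    hsv=cv2.cvtColor(im,cv2.COLOR_BGR2HSV)
    for t in("open_gauge_center","closed_gauge_center","tray"):
        r=bot.cut_out(c,t)
        if not r: print("none",c,t);continue
        m=r[0]["region"];z=0.013 if t!="tray" else 0.026
        v,u=np.nonzero(m);W=toplane(c,np.c_[u,v],z)[:,:2]
        (cx,cy),(w,h),a=cv2.minAreaRect((W*1000).astype(np.float32));box=cv2.boxPoints(((cx,cy),(w,h),a))
        print(c,t,len(r),m.sum(),round(r[0]["confidence"],2),"c",round(cx,1),round(cy,1),"wh",round(w,1),round(h,1),"a",round(a,1))
        # grey vs gold
        if t!="tray":
            S=hsv[v,u,1]
            st=W[S<90];go=W[S>=130]
            x=(st-st.mean(0));U=np.linalg.svd(x,full_matrices=False)[2][0]
            print("  steel mean",st.mean(0).round(4),len(st),"axis deg",np.degrees(np.arctan2(U[1],U[0])).round(1),"gold mean",go.mean(0).round(4),len(go))
        y0,y1,x0,x1=v.min()-8,v.max()+8,u.min()-8,u.max()+8
        crop=im[max(y0,0):y1,max(x0,0):x1].copy();k=min(700//crop.shape[1],500//crop.shape[0])
        crop=cv2.resize(crop,None,fx=k,fy=k,interpolation=cv2.INTER_CUBIC)
        cv2.imwrite(f"pics/c_{c}_{t[:4]}.png",crop);print("   crop off",x0,y0,"k",k)
E
```

```text
top open_gauge_center 2 623 0.85 c 580.2 -124.0 wh 125.4 29.1 a 22.2
  steel mean [ 0.5615 -0.1314] 441 axis deg -157.4 gold mean [ 0.6111 -0.1109] 162
   crop off 313 148 k 7
top closed_gauge_center 1 555 0.92 c 481.7 -291.3 wh 29.9 89.2 a 62.8
  steel mean [ 0.48   -0.2908] 480 axis deg 153.2 gold mean [ 0.4962 -0.3003] 47
   crop off 391 202 k 8
top tray 1 11327 0.62 c 582.1 223.2 wh 158.8 340.9 a 1.7
   crop off 85 133 k 3
side open_gauge_center 1 677 0.7 c 577.3 -123.9 wh 137.2 33.7 a 23.0
  steel mean [ 0.5566 -0.1328] 507 axis deg -155.0 gold mean [ 0.6148 -0.1084] 155
   crop off 332 206 k 8
side closed_gauge_center 1 1020 0.91 c 477.9 -292.5 wh 40.7 90.3 a 59.7
  steel mean [ 0.4761 -0.2915] 888 axis deg 155.8 gold mean [ 0.4966 -0.2996] 82
   crop off 337 295 k 10
side tray 1 5079 0.77 c 577.0 210.5 wh 167.1 364.3 a 1.1
   crop off 223 108 k 5
```

```bash
python3 - <<'E'
import cv2,numpy as np
a=[cv2.imread(f"pics/c_{c}_{t}.png") for c,t in(("top","open"),("side","open"),("top","clos"),("side","clos"))]
a=[cv2.resize(x,None,fx=.75,fy=.75) for x in a]
print([x.shape for x in a])
C=np.zeros((600,800,3),np.uint8)
for i,x in enumerate(a):
    x=x[:300,:400];r,c=divmod(i,2);C[r*300:r*300+x.shape[0],c*400:c*400+x.shape[1]]=x
cv2.imwrite("pics/m1.png",C)
E
```

```text
[(368, 242, 3), (342, 348, 3), (336, 258, 3), (270, 525, 3)]
```

View pics/m1.png

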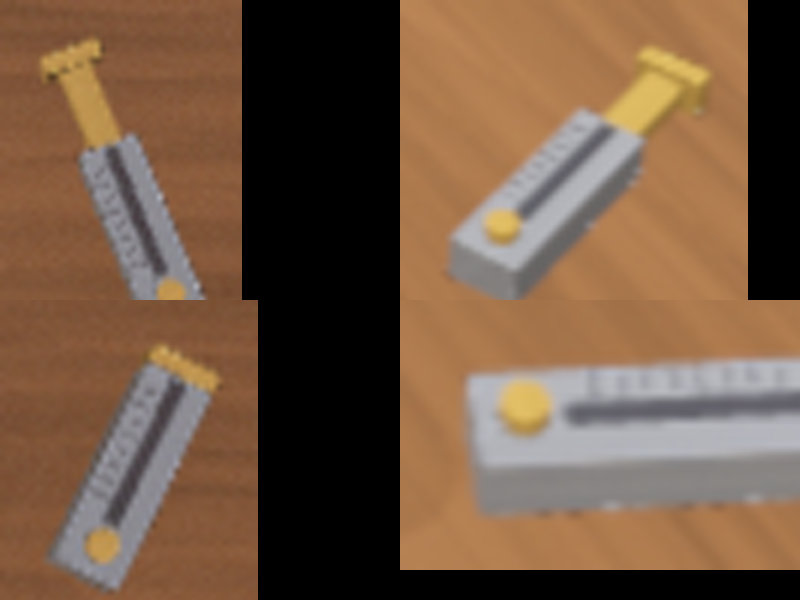

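View pics/c_top_tray.png

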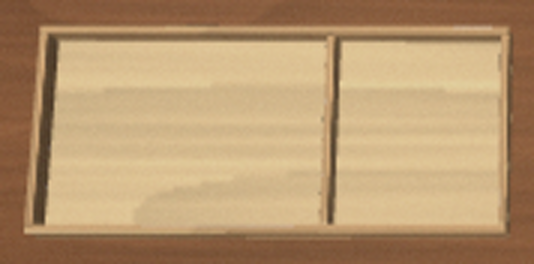

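View pics/c_side_tray.png

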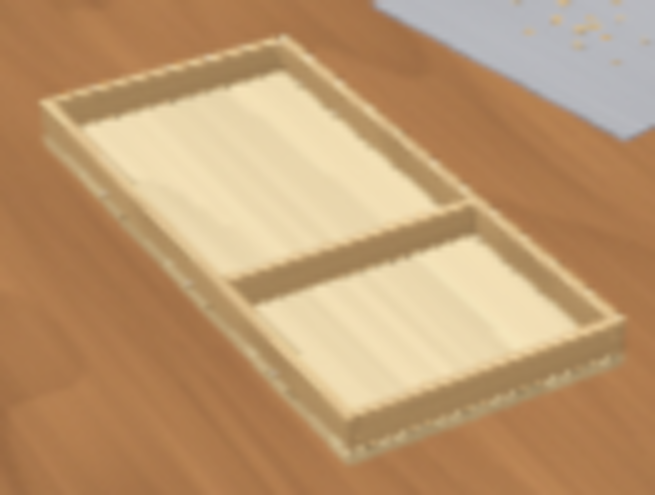

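The crops confirm that both gauges lie flat with the screw up and the heads pointing +x-ish. The bays are empty. I'll triangulate the screws, the open head and the tray corners from the two views.

```bash
python3 - <<'E'
from h import *
def t(n,a,b):
    X=tri(a,b);e=[np.abs(proj("top",X)[0]-a).max(),np.abs(proj("side",X)[0]-b).max()];print(n,X.round(4),np.round(e,1));return X
os=t("open screw",(345.4,203.8),(349,243.3))
oh=t("open head",(326.3,158.5),(378.5,216.5))
cs=t("closed screw",(408,242.8),(353.5,309.3))
T=lambda x,y:(85+x/3,133+y/3);S=lambda x,y:(223+x/5,108+y/5)
A=t("++",T(42,28),S(286,40));B=t("-+",T(26,233),S(44,102));C=t("+-",T(509,28),S(624,320));D=t("--",T(504,233),S(348,415))
print("tray c",(A+B+C+D)/4)
for p,q in((A,C),(B,D)):
    d=p-q;print("tray y axis deg",np.degrees(np.arctan2(d[1],d[0])),np.linalg.norm(d))
for p,q in((A,B),(C,D)):
    d=p-q;print("tray x axis deg",np.degrees(np.arctan2(d[1],d[0])),np.linalg.norm(d))
d=oh-os;print("open axis",np.degrees(np.arctan2(d[1],d[0])))
# stock top corners fit check: screw -> center guess
for s,a in((os,22.8),(cs,-26.5)):
    u=np.array([np.cos(np.radians(a)),np.sin(np.radians(a))]);print("stock center",s[:2]+.029*u)
s=bot.observe();print(Ro.from_quat(np.roll(s["tcp_rot"],-1)).as_matrix().round(3))
E
```

```text
open screw [ 0.5321 -0.1436  0.0236] [0.3 0.3]
open head [ 0.6344 -0.102   0.0174] [0.2 0.2]
closed screw [ 0.4509 -0.2777  0.0235] [0.4 0.6]
++ [0.6552 0.393  0.0226] [0.3 0.2]
-+ [0.5051 0.3872 0.0255] [0.5 0.4]
+- [0.6632 0.0563 0.0266] [0.1 0.1]
-- [0.5127 0.0529 0.0286] [0.3 0.3]
tray c [0.58403307 0.22231784 0.02581666]
tray y axis deg 91.35974338040353 0.33683818726063963
tray y axis deg 91.30804453200155 0.33440672275785116
tray x axis deg 2.214209490359507 0.15023492561199353
tray x axis deg 1.2906886090141947 0.15050370938764837
open axis 22.14765284935247
stock center [ 0.5587952  -0.13241155]
stock center [ 0.47682655 -0.29059532]
[[-0.331  0.     0.943]
 [-0.943  0.    -0.331]
 [-0.    -1.     0.   ]]
```

Heights agree with the text: screw top 23.6 mm, tray rim 25.8 mm. I have the open gauge at (0.559,-0.131) with yaw 22.5°, the shut gauge at (0.477,-0.291) with yaw -26.5°, and the tray at (0.584,0.2245) with yaw 1.4°. Moving to above the open gauge.

Request:
drive_tool --pt "35.2 5.6 35.6 0 0 0 0.06" --pt "35.2 5.6 35.6 0 0 0 0.06" --pt "35.2 5.6 35.6 0 0 0 0.06" --pt "35.2 5.6 35.6 0 0 0 0.06" --pt "35.2 5.6 35.6 0 0 0 0.06" --pt "35.2 5.6 35.6 0 0 0 0.06" --pt "35.2 5.6 35.6 0 0 0 0.06" --pt "35.2 5.6 35.6 0 0 0 0.06" --newtons 60

```text
time: 2.1
tool_pos: [0.3831, 0.2283, 0.1654]
tcp_rot: [0.409, -0.409, 0.577, -0.577]
ft_force: [-0.1, -0.2, 0.5]
grip_width: 0.529
```

Request:
drive_tool --pt "35.2 5.6 35.6 0 0 0 0.06" --pt "35.2 5.6 35.6 0 0 0 0.06" --pt "35.2 5.6 35.6 0 0 0 0.06" --pt "35.2 5.6 35.6 0 0 0 0.06" --pt "35.2 5.6 35.6 0 0 0 0.06" --pt "35.2 5.6 35.6 0 0 0 0.06" --pt "35.2 5.6 35.6 0 0 0 0.06" --pt "35.2 5.6 35.6 0 0 0 0.06"

```text
time: 3.1
tool_pos: [0.5587, -0.1321, 0.1203]
tcp_rot: [-0.409, 0.409, -0.577, 0.577]
ft_force: [1.0, 0.5, -0.5]
grip_width: 0.53
```

Request:
drive_tool --pt "0 0 0 0 0.172 0 0.06" --pt "0 0 0 0 0.172 0 0.06" --pt "0 0 0 0 0.172 0 0.06" --pt "0 0 0 0 0.172 0 0.06" --pt "0 0 0 0 0.172 0 0.06" --pt "0 0 0 0 0.172 0 0.06" --pt "0 0 0 0 0.172 0 0.06"

```text
time: 3.98
tool_pos: [0.5579, -0.1305, 0.1204]
tcp_rot: [-0.008, 0.008, -0.707, 0.707]
ft_force: [-0.2, 0.5, 0.8]
grip_width: 0.528
```

Request:
drive_tool --pt "0 0 0 0 0.172 0 0.06" --pt "0 0 0 0 0.172 0 0.06" --pt "0 0 0 0 0.172 0 0.06" --pt "0 0 0 0 0.172 0 0.06" --pt "0 0 0 0 0.172 0 0.06" --pt "0 0 0 0 0.172 0 0.06" --pt "0 0 0 0 0.172 0 0.06" --pt "0 0 0 0 0 0 0.06"

```text
time: 4.97
tool_pos: [0.5579, -0.1305, 0.1204]
tcp_rot: [-0.391, 0.391, 0.589, -0.589]
ft_force: [0.3, -0.1, 1.0]
grip_width: 0.528
```

```bash
cat >> h.py <<'E'
def st():
    s=bot.observe();M=Ro.from_quat(np.roll(s["tcp_rot"],-1)).as_matrix()
    return np.array(s["tool_pos"]),M,s
def need(x,y,z,yawz):
    p,M,s=st();d=M.T@(np.array([x,y,z])-p)*1000
    y0=np.degrees(np.arctan2(M[1,2],M[0,2]));dy=(yawz-y0+180)%360-180
    print("t",round(s["time"],2),"tcp",p.round(4),"toolz yaw",round(y0,2),"q6",round(s["q"][5],2),"need d(mm)",d.round(1),"ry",round(-np.radians(dy),3),"f",np.round(s["ft_force"],1),"w",round(s["grip_width"],3))
E
python3 - <<'E'
from h import *
need(.559,-.131,.004,22.5-180)
for c in("top","side"):
    im=bot.grab_frame(c);u,v=(340,190) if c=="top" else (360,225)
    cv2.imwrite(f"pics/{c}1.png",cv2.resize(im[v-75:v+65,u-100:u+100],None,fx=4,fy=4))
E
```

```text
t 4.97 tcp [ 0.5579 -0.1305  0.1204] toolz yaw -157.21 q6 -1.23 need d(mm) [ -0.9 116.4  -0.8] ry 0.005 f [ 0.3 -0.1  1. ] w 0.528
```

View pics/side1.png

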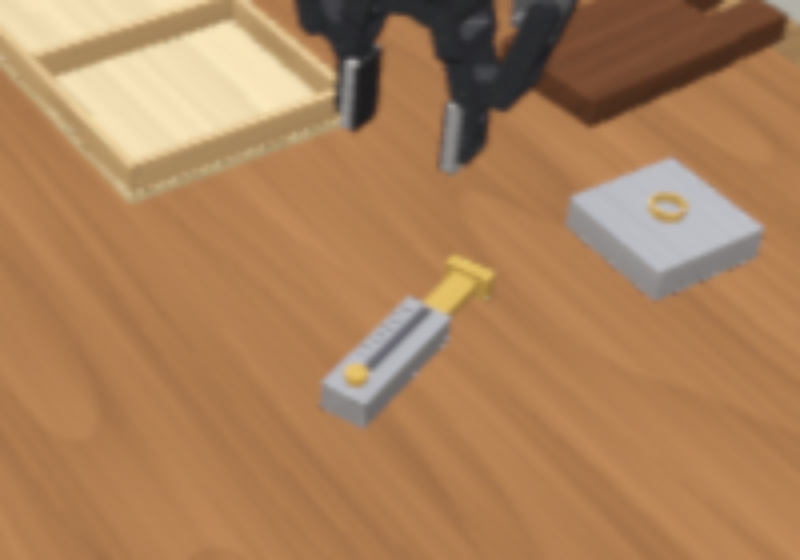

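View pics/top1.png

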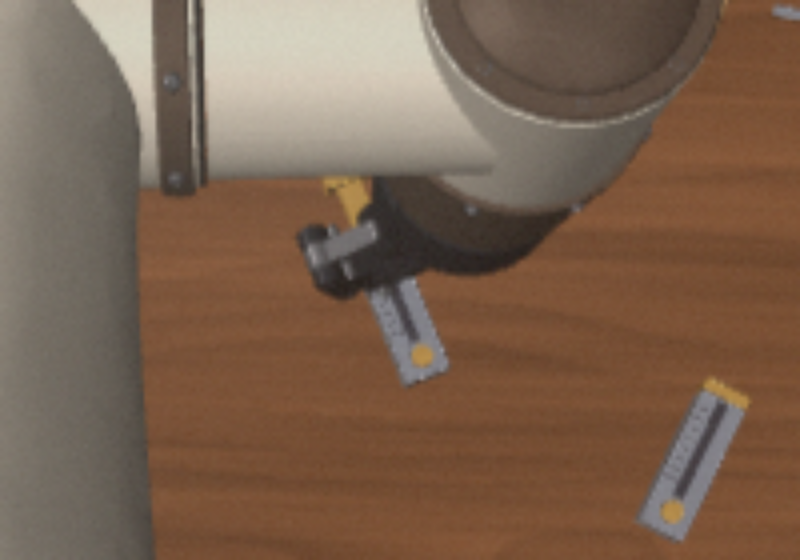

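The side view shows the two fingers straddling the gauge's axis, with the gauge undisturbed at about (345,395..265) in the crop. The top view shows the jaws across the stock. Descending in stages and watching the force.

Request:
drive_tool --pt "-0.9 30 -0.8 0 0.005 0 0.06" --pt "0 30 0 0 0 0 0.06" --pt "0 25 0 0 0 0 0.06" --pt "0 10 0 0 0 0 0.06" --pt "0 0 0 0 0 0 0.06"

```text
time: 5.7
tool_pos: [0.5589, -0.1311, 0.0251]
tcp_rot: [0.393, -0.393, -0.588, 0.588]
ft_force: [0.4, 0.9, -0.3]
grip_width: 0.529
```

Request:
drive_tool --pt "0 8 0 0 0 0 0.06" --pt "0 6 0 0 0 0 0.06" --pt "0 5 0 0 0 0 0.06" --pt "0 0 0 0 0 0 0.06"

```text
time: 6.2
tool_pos: [0.5587, -0.131, 0.0059]
tcp_rot: [0.394, -0.393, -0.587, 0.588]
ft_force: [-0.0, -0.0, -0.0]
grip_width: 0.531
```

Request:
drive_tool --pt "0 0 0 0 0 0 -0.3" --pt "0 0 0 0 0 0 -0.6" --pt "0 0 0 0 0 0 -1" --pt "0 0 0 0 0 0 -1" --pt "0 0 0 0 0 0 -1" --newtons 60

```text
time: 6.82
tool_pos: [0.559, -0.131, 0.0063]
tcp_rot: [-0.393, 0.393, 0.588, -0.588]
ft_force: [-0.0, -0.3, 0.7]
grip_width: 0.001
```

```bash
python3 - <<'E'
from h import *
for c in("top","side"):
    im=bot.grab_frame(c);u,v=(340,190) if c=="top" else (360,225)
    cv2.imwrite(f"pics/{c}2.png",cv2.resize(im[v-75:v+65,u-100:u+100],None,fx=4,fy=4))
    for t in("open_gauge_center",):
        for f in (bot.landmark_of,bot.look_for):
            print(c,[(np.round(d["at"],4).tolist(),round(d["confidence"],2)) for d in f(c,t)][:4])
need(.559,-.131,.004,22.5-180)
E
```

```text
top [([0.5609, -0.1289, 0.006], 0.7)]
top [([0.5361, -0.1334, 0.0166], 0.74)]
side [([0.562, -0.1292, 0.0094], 0.79)]
side [([0.5507, -0.1377, 0.0166], 0.65)]
t 7.12 tcp [ 0.5589 -0.131   0.0063] toolz yaw -157.61 q6 -1.23 need d(mm) [-0.   2.3 -0.1] ry -0.002 f [ 0.2 -0.4 -0.1] w -0.001
```

View pics/side2.png

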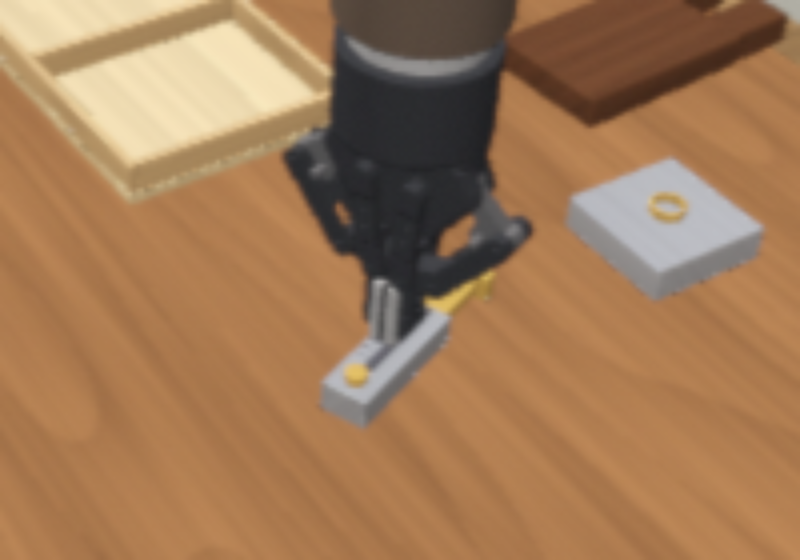

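View pics/top2.png

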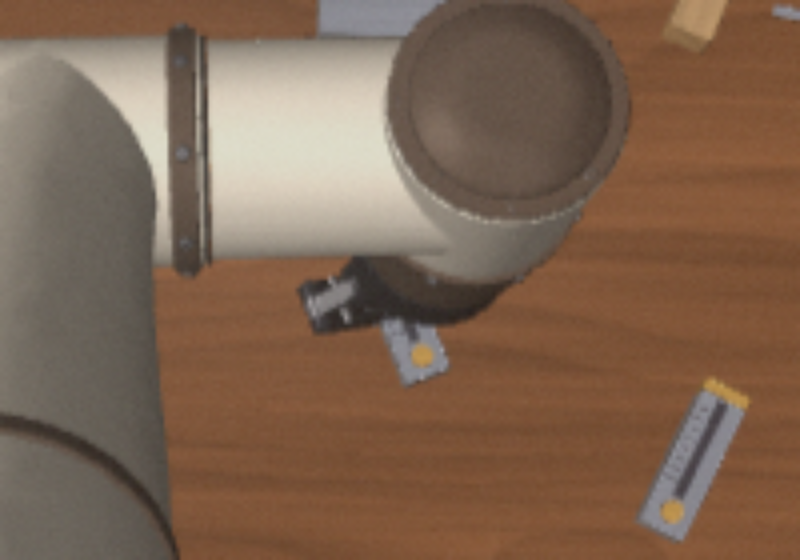

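```bash
python3 - <<'E'
from h import *
im=cv2.imread("pics/side2.png")
for z in (0.006,0.012,0.018,0.022,.026,.03): 
    uv=proj("side",[.559,-.131,z])[0];print(z,uv.round(1),((uv-[260,150])*4).round(0))
c=im[220:460,280:540];cv2.imwrite("pics/z2.png",cv2.resize(c,None,fx=2.4,fy=2.4,interpolation=cv2.INTER_CUBIC))
E
```

```text
0.006 [356.4 241.1] [386. 365.]
0.012 [356.6 238.9] [386. 356.]
0.018 [356.8 236.7] [387. 347.]
0.022 [356.9 235.2] [388. 341.]
0.026 [357.1 233.7] [388. 335.]
0.03 [357.2 232.2] [389. 329.]
```

View pics/z2.png

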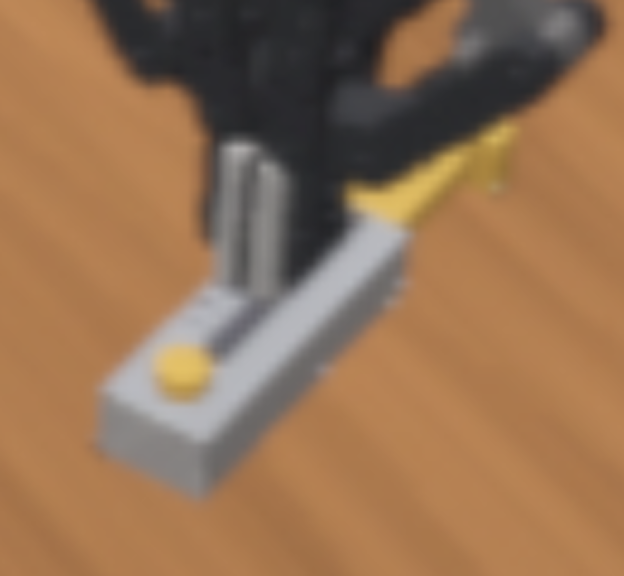

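```bash
python3 - <<'E'
from h import *
from scipy.optimize import least_squares
K,R,t=cam("side");print("cam",(-R.T@t).round(3))
a=np.radians(22.5);ax=np.array([np.cos(a),np.sin(a),0]);l=np.array([-ax[1],ax[0],0])
for z in (.006,.012,.018,.021,.024,.03):
    for e in(-.011,.011): print("shut",z,e,((proj("side",np.array([.559,-.131,z])+ax*e)[0]-[260,150])*4).round(0),end=" ")
    print()
for z in (.10,.11,.12,.13,.14):
    for w in(-.0225,.0225):
        print("open",z,w,[((proj("side",np.array([.5579,-.1305,z])+l*w+ax*e)[0]-[260,150])*4).round(0).tolist() for e in(-.011,.011)],end=" ")
    print()
E
```

```text
cam [ 0.155 -0.639  0.614]
shut 0.006 -0.011 [374. 377.] shut 0.006 0.011 [397. 353.] 
shut 0.012 -0.011 [374. 368.] shut 0.012 0.011 [398. 344.] 
shut 0.018 -0.011 [375. 359.] shut 0.018 0.011 [399. 335.] 
shut 0.021 -0.011 [376. 355.] shut 0.021 0.011 [400. 331.] 
shut 0.024 -0.011 [376. 350.] shut 0.024 0.011 [400. 326.] 
shut 0.03 -0.011 [377. 341.] shut 0.03 0.011 [401. 317.] 
open 0.1 -0.0225 [[425.0, 249.0], [450.0, 225.0]] open 0.1 0.0225 [[344.0, 211.0], [369.0, 189.0]] 
open 0.11 -0.0225 [[427.0, 232.0], [452.0, 208.0]] open 0.11 0.0225 [[345.0, 195.0], [371.0, 172.0]] 
open 0.12 -0.0225 [[429.0, 215.0], [454.0, 191.0]] open 0.12 0.0225 [[346.0, 178.0], [372.0, 155.0]] 
open 0.13 -0.0225 [[431.0, 197.0], [456.0, 174.0]] open 0.13 0.0225 [[347.0, 160.0], [373.0, 138.0]] 
open 0.14 -0.0225 [[433.0, 180.0], [458.0, 156.0]] open 0.14 0.0225 [[349.0, 143.0], [375.0, 121.0]]
```

```bash
python3 - <<'E'
import cv2
im=cv2.imread("pics/side1.png");c=im[0:240,280:620];cv2.imwrite("pics/z1.png",cv2.resize(c,None,fx=2.3,fy=2.3,interpolation=cv2.INTER_CUBIC))
E
```

```text
(no output)
```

View pics/z1.png

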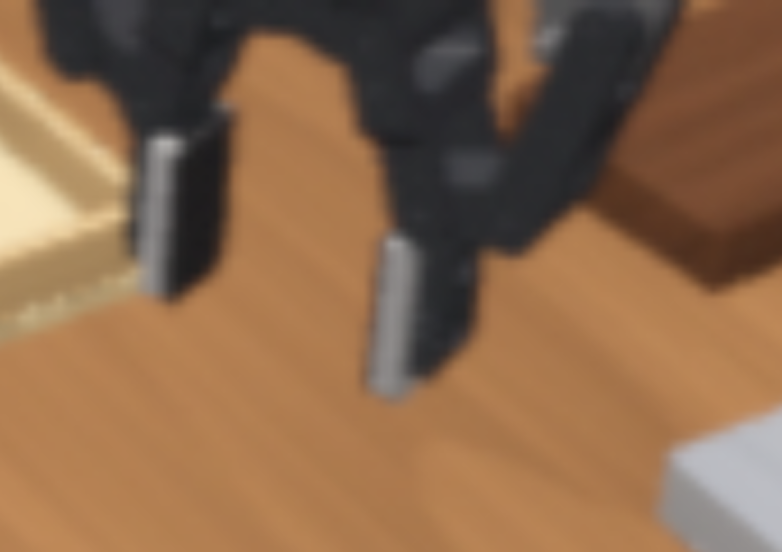

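The jaws shut on air. In the side view their tips end at about (357,236) full-frame, on top of the stock, although the reported TCP height is 6 mm. So the fingertips are not where the TCP reading puts them. I'll lift and look from two wrist angles to measure the real tip offset before trying again.

Request:
drive_tool --pt "0 -20 0 0 0 0 -1" --pt "0 -30 0 0 0 0 -1" --pt "0 -20 0 0 0 0 -1" --pt "0 0 0 0 0 0 -1"

```text
time: 7.62
tool_pos: [0.5602, -0.131, 0.0779]
tcp_rot: [-0.392, 0.395, 0.588, -0.587]
ft_force: [0.5, -0.5, -0.1]
grip_width: -0.0
```

```bash
python3 - <<'E'
from h import *
need(.559,-.131,.004,22.5-180)
im=bot.grab_frame("side");cv2.imwrite("pics/side3.png",im)
cv2.imwrite("pics/side3z.png",cv2.resize(im[150:260,300:440],None,fx=5.5,fy=5.4,interpolation=cv2.INTER_CUBIC))
im=bot.grab_frame("top");cv2.imwrite("pics/top3z.png",cv2.resize(im[130:230,280:420],None,fx=5,fy=5,interpolation=cv2.INTER_CUBIC))
E
```

```text
t 7.62 tcp [ 0.5602 -0.131   0.0779] toolz yaw -157.6 q6 -1.23 need d(mm) [ 0.5 73.9  1.4] ry -0.002 f [ 0.5 -0.5 -0.1] w -0.0
```

Request:
drive_tool --pt "0 0 0 0 -0.18 0 -1" --pt "0 0 0 0 -0.18 0 -1" --pt "0 0 0 0 -0.18 0 -1" --pt "0 0 0 0 -0.18 0 -1" --pt "0 0 0 0 -0.18 0 -1" --pt "0 0 0 0 -0.18 0 -1" --pt "0 0 0 0 -0.18 0 -1" --pt "0 0 0 0 -0.18 0 -1"

```text
time: 8.72
tool_pos: [0.5579, -0.1309, 0.0746]
tcp_rot: [0.093, -0.095, 0.701, -0.701]
ft_force: [0.0, -0.1, 0.2]
grip_width: -0.003
```

```bash
python3 - <<'E'
from h import *
need(.559,-.131,.004,22.5-180)
im=bot.grab_frame("side");cv2.imwrite("pics/side4.png",im)
cv2.imwrite("pics/side4z.png",cv2.resize(im[150:260,300:440],None,fx=5.5,fy=5.4,interpolation=cv2.INTER_CUBIC))
im=bot.grab_frame("top");cv2.imwrite("pics/top4z.png",cv2.resize(im[130:230,280:420],None,fx=5,fy=5,interpolation=cv2.INTER_CUBIC))
E
```

```text
t 8.72 tcp [ 0.5579 -0.1309  0.0746] toolz yaw -74.78 q6 0.21 need d(mm) [-1.2 70.6  0.4] ry 1.444 f [ 0.  -0.1  0.2] w -0.003
```

View pics/side3z.png

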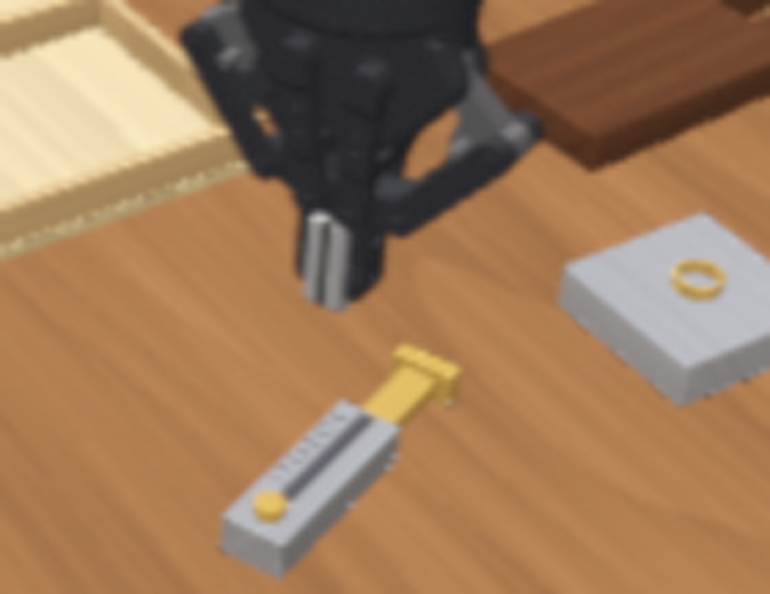

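View pics/side4z.png

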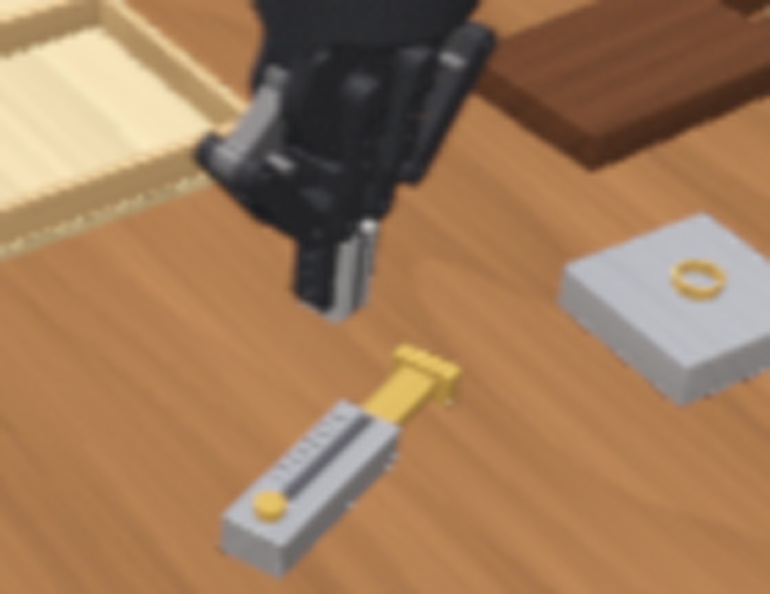

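View pics/top4z.png

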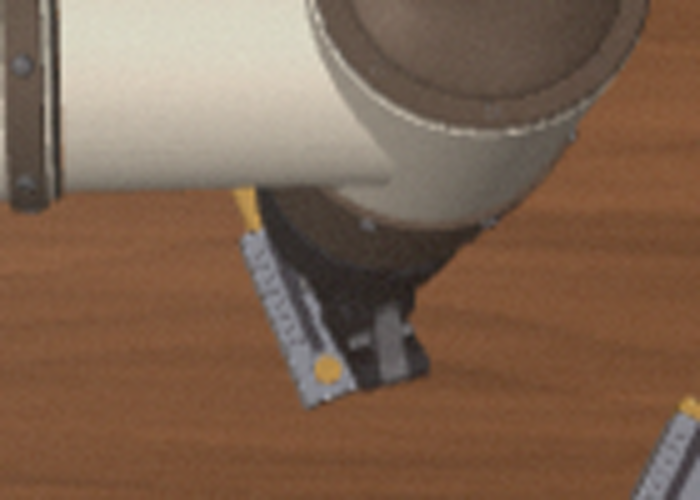

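```bash
python3 - <<'E'
from h import *
for p in([.5602,-.131,.0779],[.5579,-.1309,.0746]):
    for dz in (0,.01,.015,.02,.025,.03):print(dz,proj("side",np.array(p)+[0,0,dz])[0].round(1),end=" ")
    print()
s=bot.observe();print(s["tool_pos"],s["q"])
E
```

```text
0 [359.5 213.4] 0.01 [359.9 209.3] 0.015 [360.1 207.2] 0.02 [360.3 205.2] 0.025 [360.5 203.1] 0.03 [360.7 201. ] 
0 [358.4 215.1] 0.01 [358.7 211. ] 0.015 [358.9 209. ] 0.02 [359.1 206.9] 0.025 [359.3 204.8] 0.03 [359.5 202.7] 
[ 0.55802065 -0.13096727  0.07476597] [ 5.18803270e-02  4.30876864e-01 -2.94937814e-01 -2.99338980e-04
 -8.47863330e-01  2.07881509e-01]
```

From the two angles, the real fingertips sit about 20 mm above the reported TCP and are well centred on the wrist axis. So I need a reported z of about -14 mm to have the tips about 6 mm above the bench. Turning back and descending in stages while watching force.

Request:
drive_tool --pt "0 0 0 0 0.18 0 0.06" --pt "0 0 0 0 0.18 0 0.06" --pt "0 0 0 0 0.18 0 0.06" --pt "0 0 0 0 0.18 0 0.06" --pt "0 0 0 0 0.18 0 0.06" --pt "0 0 0 0 0.18 0 0.06" --pt "0 0 0 0 0.18 0 0.06" --pt "0 0 0 0 0.18 0 0.06"

```text
time: 9.82
tool_pos: [0.5583, -0.131, 0.0753]
tcp_rot: [0.397, -0.396, -0.585, 0.586]
ft_force: [-0.6, -0.0, 0.2]
grip_width: 0.53
```

Request:
drive_tool --pt "0 30 0 0 0 0 0.06" --pt "0 25 0 0 0 0 0.06" --pt "0 15 0 0 0 0 0.06" --pt "0 5 0 0 0 0 0.06" --pt "0 0 0 0 0 0 0.06"

```text
time: 10.45
tool_pos: [0.5592, -0.131, 0.0013]
tcp_rot: [0.394, -0.394, -0.587, 0.588]
ft_force: [-0.2, -0.2, 0.5]
grip_width: 0.531
```

Request:
drive_tool --pt "0 4 0 0 0 0 0.06" --pt "0 4 0 0 0 0 0.06" --pt "0 3 0 0 0 0 0.06" --pt "0 0 0 0 0 0 0.06"

```text
time: 10.95
tool_pos: [0.5588, -0.131, -0.0099]
tcp_rot: [0.394, -0.393, -0.587, 0.588]
ft_force: [-0.1, 0.2, 0.1]
grip_width: 0.527
```

```bash
python3 - <<'E'
from h import *
need(.559,-.131,-.014,22.5-180)
im=bot.grab_frame("side");cv2.imwrite("pics/side5z.png",cv2.resize(im[150:260,300:440],None,fx=5.5,fy=5.4,interpolation=cv2.INTER_CUBIC))
E
```

```text
t 10.95 tcp [ 0.5588 -0.131  -0.0099] toolz yaw -157.61 q6 -1.23 need d(mm) [-0.1  4.1 -0.2] ry -0.002 f [-0.1  0.2  0.1] w 0.527
```

View pics/side5z.png

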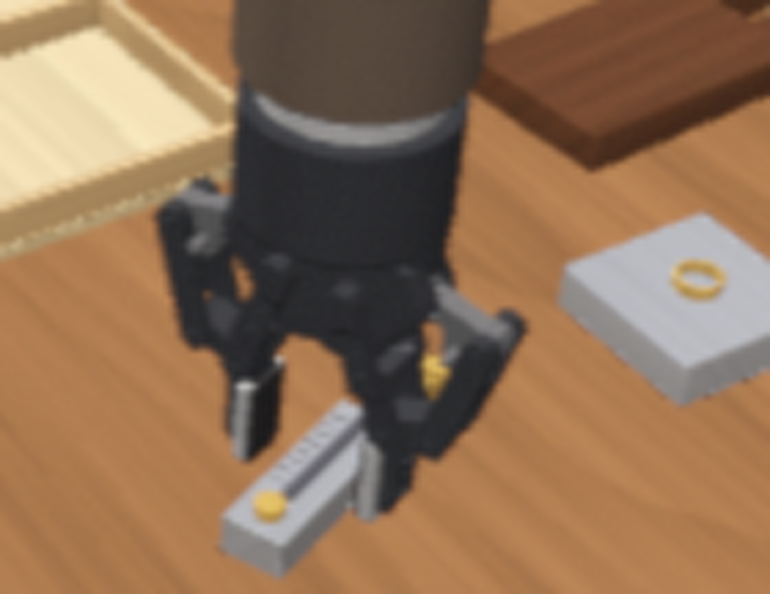

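The fingers straddle the stock, with tips at about (342,234) and (367,246) full-frame, and there's no contact force. Going down a little more, then closing gently.

Request:
drive_tool --pt "0 3 0 0 0 0 0.06" --pt "0 2 0 0 0 0 0.06" --pt "0 0 0 0 0 0 -0.2" --pt "0 0 0 0 0 0 -0.3" --pt "0 0 0 0 0 0 -0.4" --pt "0 0 0 0 0 0 -1" --pt "0 0 0 0 0 0 -1" --pt "0 0 0 0 0 0 -1" --newtons 60

```text
time: 12.0
tool_pos: [0.5591, -0.131, -0.0143]
tcp_rot: [-0.393, 0.393, 0.588, -0.588]
ft_force: [-2.4, 0.7, 4.7]
grip_width: 0.283
```

```bash
python3 - <<'E'
from h import *
need(.559,-.131,-.014,22.5-180)
im=bot.grab_frame("side");cv2.imwrite("pics/side6z.png",cv2.resize(im[150:260,300:440],None,fx=5.5,fy=5.4,interpolation=cv2.INTER_CUBIC))
E
```

```text
t 12.0 tcp [ 0.5591 -0.131  -0.0143] toolz yaw -157.6 q6 -1.23 need d(mm) [-0.  -0.3  0.1] ry -0.002 f [-2.4  0.7  4.7] w 0.283
```

View pics/side6z.png

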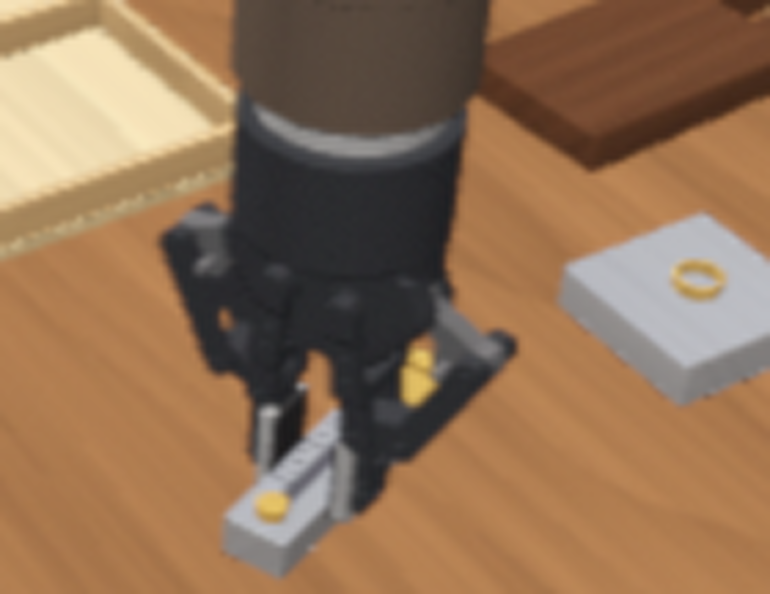

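It's gripped (opening about 24–26 mm). Lifting and checking.

Request:
drive_tool --pt "0 -5 0 0 0 0 -1" --pt "0 -20 0 0 0 0 -1" --pt "0 -30 0 0 0 0 -1" --pt "0 -30 0 0 0 0 -1" --pt "0 -15 0 0 0 0 -1" --pt "0 0 0 0 0 0 -1"

```text
time: 12.8
tool_pos: [0.5593, -0.1309, 0.0857]
tcp_rot: [-0.393, 0.394, 0.588, -0.587]
ft_force: [0.5, -0.0, -2.4]
grip_width: 0.281
```

```bash
python3 - <<'E'
from h import *
# long bay target: stock center at tray y=+38
a=np.radians(1.4);c=np.array([.584,.2245]);yv=np.array([-np.sin(a),np.cos(a)])
T=c+yv*.043;print("target",T)
need(T[0],T[1],.086,91.4-180)
im=bot.grab_frame("side");cv2.imwrite("pics/side7z.png",cv2.resize(im[130:260,300:440],None,fx=5.5,fy=4.6,interpolation=cv2.INTER_CUBIC))
E
```

```text
target [0.58294942 0.26748716]
t 12.8 tcp [ 0.5593 -0.1309  0.0857] toolz yaw -157.62 q6 -1.23 need d(mm) [ 3.594e+02 -1.000e-01 -1.736e+02] ry -1.205 f [ 0.5 -0.  -2.4] w 0.281
```

View pics/side7z.png

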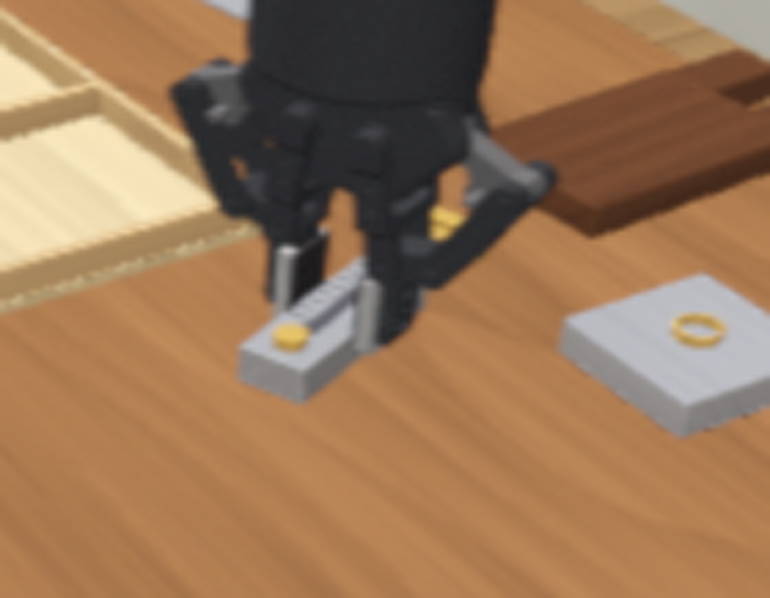

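The gauge hangs level in the grip, with the slide still out (head visible at about (381,178)). Carrying it to the long bay.

Request:
drive_tool --pt "44.9 0 -21.7 0 0 0 -1" --pt "44.9 0 -21.7 0 0 0 -1" --pt "44.9 0 -21.7 0 0 0 -1" --pt "44.9 0 -21.7 0 0 0 -1" --pt "44.9 0 -21.7 0 0 0 -1" --pt "44.9 0 -21.7 0 0 0 -1" --pt "44.9 0 -21.7 0 0 0 -1" --pt "44.9 0 -21.7 0 0 0 -1"

```text
time: 13.85
tool_pos: [0.5815, 0.2683, 0.083]
tcp_rot: [0.394, -0.393, -0.586, 0.589]
ft_force: [2.1, -0.4, -1.2]
grip_width: 0.286
```

Request:
drive_tool --pt "0 0 0 0 -0.15 0 -1" --pt "0 0 0 0 -0.15 0 -1" --pt "0 0 0 0 -0.15 0 -1" --pt "0 0 0 0 -0.15 0 -1" --pt "0 0 0 0 -0.15 0 -1" --pt "0 0 0 0 -0.15 0 -1" --pt "0 0 0 0 -0.15 0 -1" --pt "0 0 0 0 -0.15 0 -1"

```text
time: 14.85
tool_pos: [0.5815, 0.2665, 0.0828]
tcp_rot: [-0.007, 0.01, -0.706, 0.708]
ft_force: [0.1, -0.4, -3.0]
grip_width: 0.285
```

```bash
python3 - <<'E'
from h import *
need(.583,.2675,-.007,91.4-180)
im=bot.grab_frame("side");cv2.imwrite("pics/side8z.png",cv2.resize(im[60:220,200:400],None,fx=4,fy=3.7,interpolation=cv2.INTER_CUBIC))
E
```

```text
t 14.85 tcp [0.5815 0.2665 0.0828] toolz yaw -88.6 q6 -0.66 need d(mm) [-1.8 89.8 -1.1] ry 0.0 f [ 0.1 -0.4 -3. ] w 0.285
```

View pics/side8z.png

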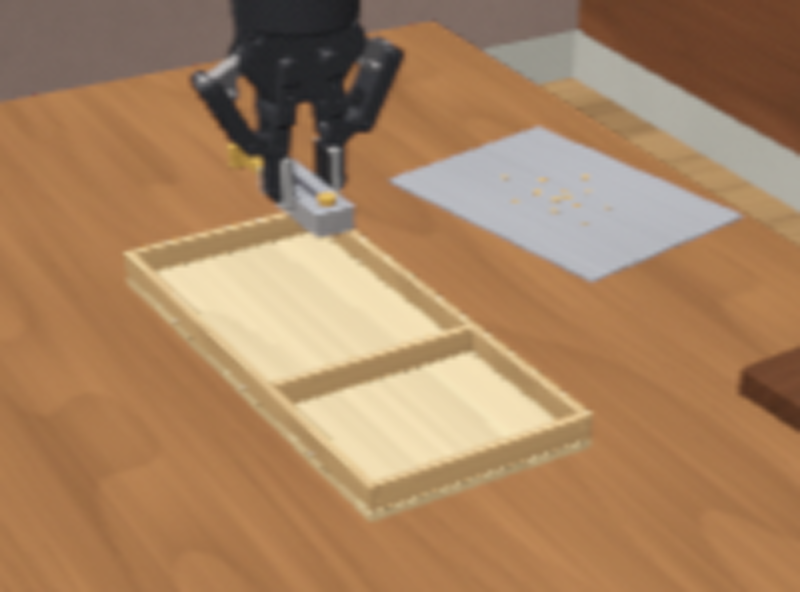

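The gauge is above the long bay, lined up along the tray with its head away from the camera. Lowering.

Request:
drive_tool --pt "-1.8 25 -1 0 0 0 -1" --pt "0 25 0 0 0 0 -1" --pt "0 20 0 0 0 0 -1" --pt "0 8 0 0 0 0 -1" --pt "0 5 0 0 0 0 -1" --pt "0 3 0 0 0 0 -1" --pt "0 0 0 0 0 0 -1"

```text
time: 15.78
tool_pos: [0.5846, 0.2684, -0.0003]
tcp_rot: [0.007, -0.007, 0.707, -0.707]
ft_force: [-0.1, -0.4, -2.3]
grip_width: 0.281
```

```bash
python3 - <<'E'
from h import *
need(.583,.2675,-.008,91.4-180)
im=bot.grab_frame("side");cv2.imwrite("pics/side9z.png",cv2.resize(im[60:220,200:400],None,fx=4,fy=3.7,interpolation=cv2.INTER_CUBIC))
E
```

```text
t 15.78 tcp [ 5.846e-01  2.684e-01 -3.000e-04] toolz yaw -88.87 q6 -0.66 need d(mm) [1.6 7.7 0.9] ry -0.005 f [-0.1 -0.4 -2.3] w 0.281
```

View pics/side9z.png

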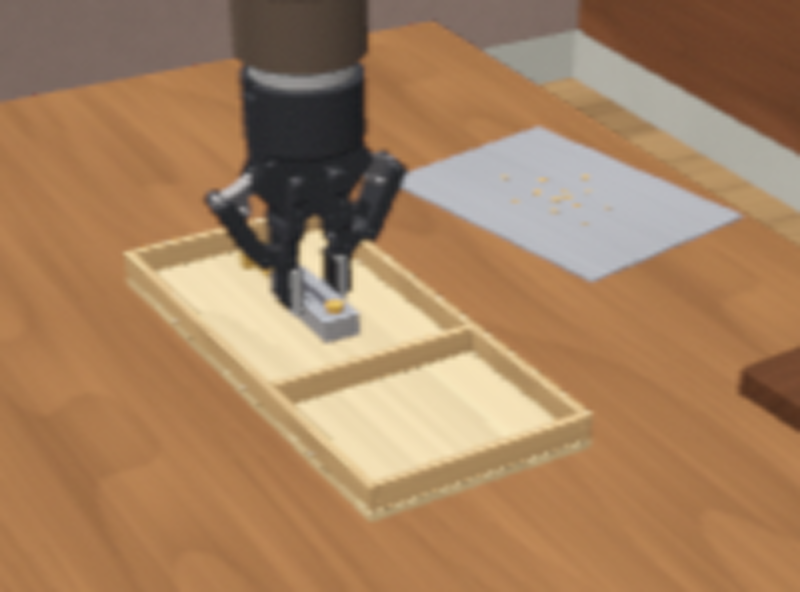

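It sits inside the bay, just above the floor. Lowering to contact.

Request:
drive_tool --pt "0 4 0 0 0 0 -1" --pt "0 3 0 0 0 0 -1" --pt "0 0 0 0 0 0 -1"

```text
time: 16.2
tool_pos: [0.5842, 0.2681, -0.008]
tcp_rot: [-0.007, 0.007, -0.707, 0.707]
ft_force: [-0.2, 0.1, -2.1]
grip_width: 0.284
```

Request:
drive_tool --pt "0 1 0 0 0 0 -1" --pt "0 0 0 0 0 0 -1"

```text
time: 16.45
tool_pos: [0.5845, 0.2683, -0.0083]
tcp_rot: [0.007, -0.007, 0.707, -0.707]
ft_force: [-0.3, -0.8, 1.1]
grip_width: 0.285
```

Request:
drive_tool --pt "0 0.5 0 0 0 0 -1" --pt "0 0 0 0 0 0 -1"

```text
time: 16.7
tool_pos: [0.5845, 0.2683, -0.0083]
tcp_rot: [0.007, -0.007, 0.707, -0.707]
ft_force: [-2.7, -1.6, 5.3]
grip_width: 0.287
```

Contact with the floor is confirmed (+5 N). Releasing with a modest opening and lifting.

Request:
drive_tool --pt "0 0 0 0 0 0 -0.2" --pt "0 0 0 0 0 0 0.06" --pt "0 0 0 0 0 0 0.06" --pt "0 -10 0 0 0 0 0.06" --pt "0 -30 0 0 0 0 0.06" --pt "0 -40 0 0 0 0 0.06" --pt "0 -30 0 0 0 0 0.06"

```text
time: 17.58
tool_pos: [0.5851, 0.2686, 0.1035]
tcp_rot: [0.008, -0.006, 0.708, -0.707]
ft_force: [0.1, 1.1, -0.2]
grip_width: 0.529
```

```bash
python3 - <<'E'
from h import *
need(.477,-.291,.09,-26.5)
im=bot.grab_frame("side");cv2.imwrite("pics/side10z.png",cv2.resize(im[60:220,200:400],None,fx=4,fy=3.7,interpolation=cv2.INTER_CUBIC))
for f in (bot.landmark_of,bot.look_for):
    print([(np.round(d["at"],4).tolist(),round(d["confidence"],2)) for d in f("side","open_gauge_center")][:4])
E
```

```text
t 17.57 tcp [0.5851 0.2686 0.1035] toolz yaw -88.84 q6 -0.66 need d(mm) [119.4  12.5 557.4] ry -1.088 f [ 0.1  1.1 -0.2] w 0.529
[([0.5849, 0.2705, 0.0166], 0.69)]
[([0.578, 0.187, 0.0074], 0.32)]
```

View pics/side10z.png

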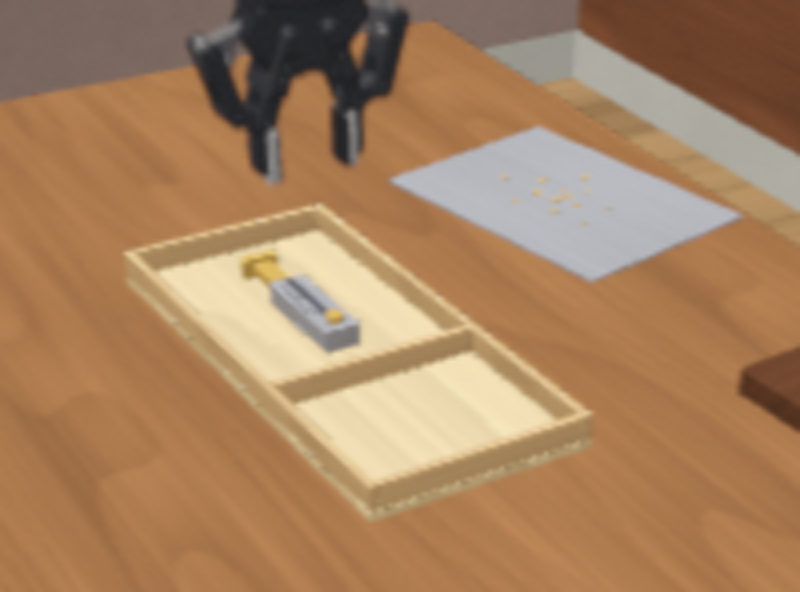

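The open gauge lies flat in the long bay with its slide out (head at about (265,131), screw at (283,145) full-frame). Now the shut gauge.

Request:
drive_tool --pt "10 1 46.4 0 0 0 0.06" --pt "10 1 46.4 0 0 0 0.06" --pt "10 1 46.4 0 0 0 0.06" --pt "10 1 46.4 0 0 0 0.06" --pt "10 1 46.4 0 0 0 0.06" --pt "10 1 46.4 0 0 0 0.06"

```text
time: 18.48
tool_pos: [0.5288, -0.0128, 0.0939]
tcp_rot: [-0.006, 0.008, -0.707, 0.707]
ft_force: [0.1, -0.3, -0.1]
grip_width: 0.528
```

Request:
drive_tool --pt "10 1 46.4 0 0 0 0.06" --pt "10 1 46.4 0 0 0 0.06" --pt "10 1 46.4 0 0 0 0.06" --pt "10 1 46.4 0 0 0 0.06" --pt "10 1 46.4 0 0 0 0.06" --pt "10 1 46.4 0 0 0 0.06"

```text
time: 19.23
tool_pos: [0.4745, -0.292, 0.0879]
tcp_rot: [0.006, -0.008, 0.707, -0.707]
ft_force: [1.0, 1.3, -0.5]
grip_width: 0.529
```

Request:
drive_tool --pt "0 0 0 0 -0.155 0 0.06" --pt "0 0 0 0 -0.155 0 0.06" --pt "0 0 0 0 -0.155 0 0.06" --pt "0 0 0 0 -0.155 0 0.06" --pt "0 0 0 0 -0.155 0 0.06" --pt "0 0 0 0 -0.155 0 0.06" --pt "0 0 0 0 -0.158 0 0.06" --pt "0 0 0 0 0 0 0.06"

```text
time: 20.23
tool_pos: [0.4749, -0.2906, 0.088]
tcp_rot: [0.371, -0.372, 0.602, -0.601]
ft_force: [0.3, -0.6, 0.3]
grip_width: 0.529
```

```bash
python3 - <<'E'
from h import *
need(.477,-.291,-.014,-26.5)
im=bot.grab_frame("side");cv2.imwrite("pics/side11z.png",cv2.resize(im[200:350,280:480],None,fx=4,fy=4,interpolation=cv2.INTER_CUBIC))
im=bot.grab_frame("top");cv2.imwrite("pics/top11.png",im)
E
```

```text
t 20.23 tcp [ 0.4749 -0.2906  0.088 ] toolz yaw -26.63 q6 1.36 need d(mm) [ -0.6 102.    2.2] ry -0.002 f [ 0.3 -0.6  0.3] w 0.529
```

View pics/side11z.png

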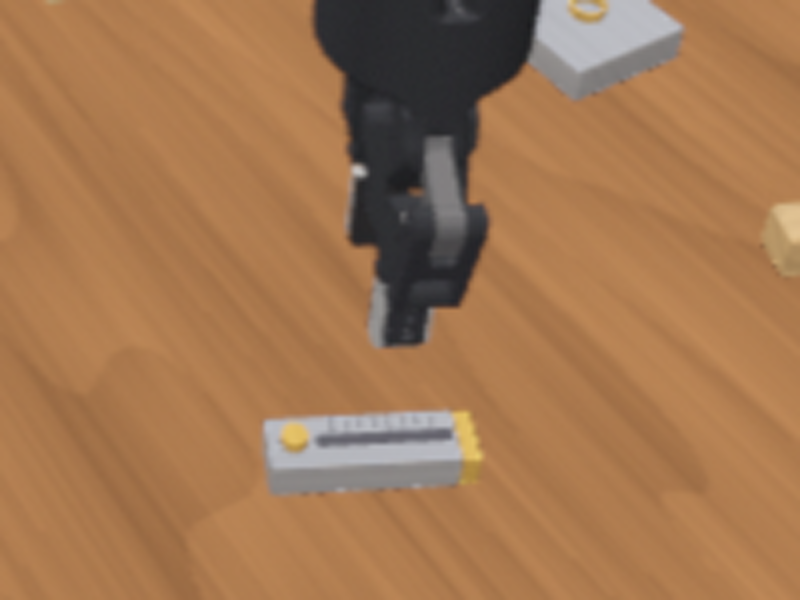

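View pics/top11.png

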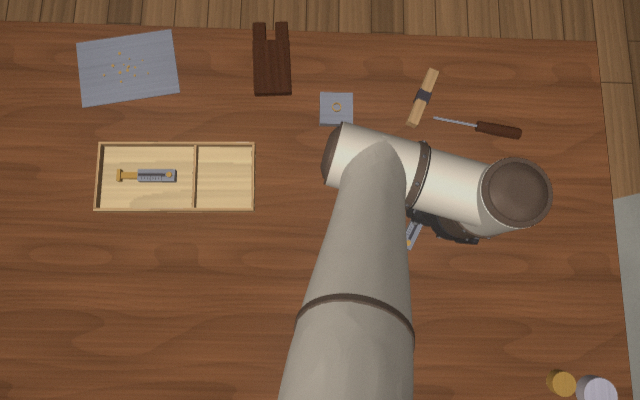

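The side view shows the jaws across the shut gauge's axis, with the near finger at about (381,286). The top view confirms the open gauge in the long bay. Descending.

Request:
drive_tool --pt "-0.6 30 2.2 0 0 0 0.06" --pt "0 30 0 0 0 0 0.06" --pt "0 20 0 0 0 0 0.06" --pt "0 10 0 0 0 0 0.06" --pt "0 0 0 0 0 0 0.06"

```text
time: 20.95
tool_pos: [0.4775, -0.2912, -0.0017]
tcp_rot: [0.371, -0.372, 0.602, -0.601]
ft_force: [-0.5, 0.4, 0.4]
grip_width: 0.533
```

```bash
python3 - <<'E'
from h import *
need(.477,-.291,-.014,-26.5)
im=bot.grab_frame("side");cv2.imwrite("pics/side12z.png",cv2.resize(im[200:350,280:480],None,fx=4,fy=4,interpolation=cv2.INTER_CUBIC))
E
```

```text
t 20.95 tcp [ 0.4775 -0.2912 -0.0017] toolz yaw -26.56 q6 1.37 need d(mm) [ 0.1 12.3 -0.5] ry -0.001 f [-0.5  0.4  0.4] w 0.533
```

View pics/side12z.png

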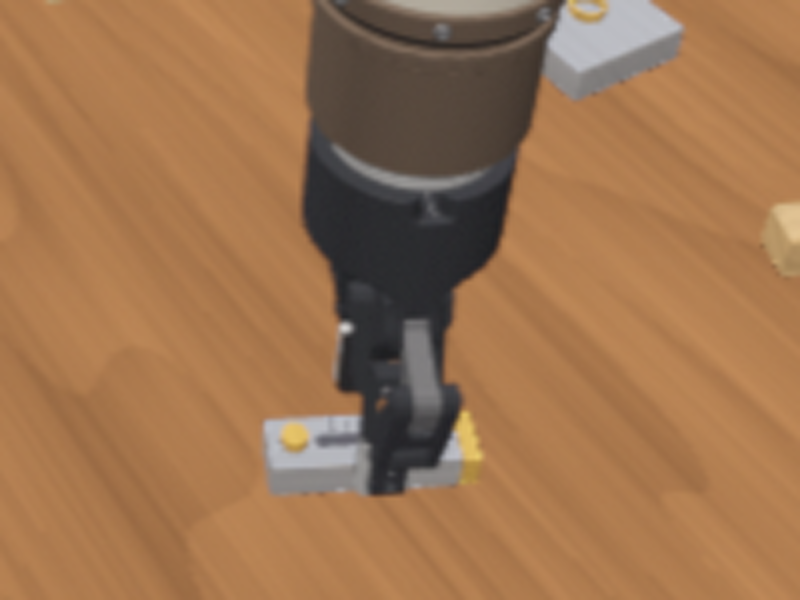

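The fingers straddle the stock (near finger at (375,322), far finger at (366,296)), slightly toward the head, which is fine. Lowering and closing.

Request:
drive_tool --pt "0 6 -2 0 0 0 0.06" --pt "0 4 -1 0 0 0 0.06" --pt "0 2 0 0 0 0 0.06" --pt "0 0 0 0 0 0 -0.25" --pt "0 0 0 0 0 0 -0.4" --pt "0 0 0 0 0 0 -1" --pt "0 0 0 0 0 0 -1" --pt "0 0 0 0 0 0 -1"

```text
time: 22.0
tool_pos: [0.4754, -0.2899, -0.0128]
tcp_rot: [-0.372, 0.372, -0.601, 0.601]
ft_force: [-0.1, 2.2, 5.4]
grip_width: 0.283
```

Request:
drive_tool --pt "0 -5 0 0 0 0 -1" --pt "0 -20 0 0 0 0 -1" --pt "0 -30 0 0 0 0 -1" --pt "0 -30 0 0 0 0 -1" --pt "0 -15 0 0 0 0 -1" --pt "0 0 0 0 0 0 -1"

```text
time: 22.75
tool_pos: [0.4753, -0.2899, 0.0872]
tcp_rot: [-0.372, 0.372, -0.601, 0.602]
ft_force: [0.7, 0.2, -3.2]
grip_width: 0.283
```

```bash
python3 - <<'E'
from h import *
a=np.radians(1.4);c=np.array([.584,.2245]);yv=np.array([-np.sin(a),np.cos(a)])
T=c+yv*-.101;print("target",T)
need(T[0],T[1],.086,-88.6)
im=bot.grab_frame("side");cv2.imwrite("pics/side13z.png",cv2.resize(im[200:350,280:480],None,fx=4,fy=4,interpolation=cv2.INTER_CUBIC))
E
```

```text
target [0.58646765 0.12353015]
t 22.75 tcp [ 0.4753 -0.2899  0.0872] toolz yaw -26.54 q6 1.36 need d(mm) [-419.6    1.3  -85.3] ry 1.083 f [ 0.7  0.2 -3.2] w 0.283
```

View pics/side13z.png

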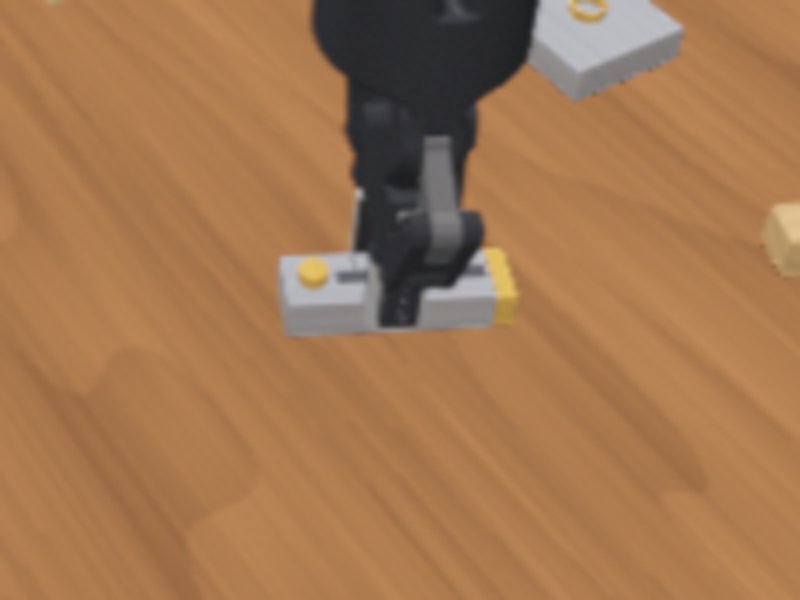

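The shut gauge is held level. Carrying it to the short bay.

Request:
drive_tool --pt "-52.5 0 -10.7 0 0 0 -1" --pt "-52.5 0 -10.7 0 0 0 -1" --pt "-52.5 0 -10.7 0 0 0 -1" --pt "-52.5 0 -10.7 0 0 0 -1" --pt "-52.5 0 -10.7 0 0 0 -1" --pt "-52.5 0 -10.7 0 0 0 -1" --pt "-52.5 0 -10.7 0 0 0 -1" --pt "-52.5 0 -10.7 0 0 0 -1"

```text
time: 23.8
tool_pos: [0.5851, 0.1255, 0.0847]
tcp_rot: [0.371, -0.373, 0.602, -0.601]
ft_force: [0.1, 0.1, -2.2]
grip_width: 0.278
```

Request:
drive_tool --pt "0 0 0 0 0.155 0 -1" --pt "0 0 0 0 0.155 0 -1" --pt "0 0 0 0 0.155 0 -1" --pt "0 0 0 0 0.155 0 -1" --pt "0 0 0 0 0.155 0 -1" --pt "0 0 0 0 0.155 0 -1" --pt "0 0 0 0 0.153 0 -1" --pt "0 0 0 0 0 0 -1"

```text
time: 24.8
tool_pos: [0.585, 0.1237, 0.0848]
tcp_rot: [-0.008, 0.011, -0.707, 0.707]
ft_force: [0.3, -0.0, -2.9]
grip_width: 0.282
```

```bash
python3 - <<'E'
from h import *
need(.5865,.1235,-.007,-88.6)
im=bot.grab_frame("side");cv2.imwrite("pics/side14z.png",cv2.resize(im[60:220,200:400],None,fx=4,fy=3.7,interpolation=cv2.INTER_CUBIC))
E
```

```text
t 24.8 tcp [0.585  0.1237 0.0848] toolz yaw -88.49 q6 -0.45 need d(mm) [-1.9 91.8  0.1] ry 0.002 f [ 0.3 -0.  -2.9] w 0.282
```

View pics/side14z.png

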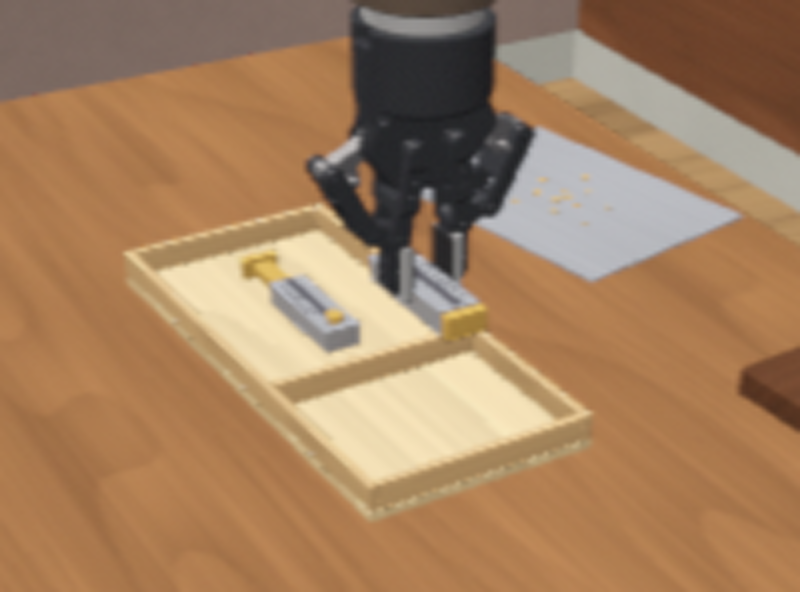

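Request:
drive_tool --pt "-1.9 25 0 0 0 0 -1" --pt "0 25 0 0 0 0 -1" --pt "0 10 0 0 0 0 -1" --pt "0 0 0 0 0 0 -1"

```text
time: 25.35
tool_pos: [0.5875, 0.1239, 0.026]
tcp_rot: [-0.009, 0.01, -0.707, 0.707]
ft_force: [-0.0, 0.9, -2.9]
grip_width: 0.288
```

```bash
python3 - <<'E'
from h import *
need(.5865,.1235,-.007,-88.6)
im=bot.grab_frame("side");cv2.imwrite("pics/side15z.png",cv2.resize(im[60:220,200:400],None,fx=4,fy=3.7,interpolation=cv2.INTER_CUBIC))
E
```

```text
t 25.35 tcp [0.5875 0.1239 0.026 ] toolz yaw -88.51 q6 -0.45 need d(mm) [ 1.  33.   0.4] ry 0.002 f [-0.   0.9 -2.9] w 0.288
```

View pics/side15z.png

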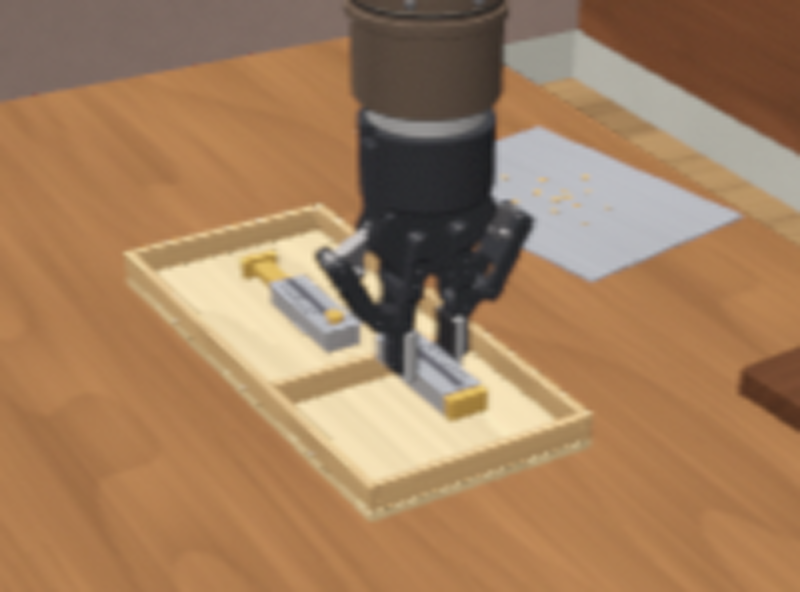

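```bash
python3 - <<'E'
from h import *
for z in(.037,.04):print(toplane("side",[316.7,172.2],z).round(4))
E
```

```text
[[0.5908 0.0788 0.037 ]]
[[0.5885 0.0751 0.04  ]]
```

The head tip measures y≈0.077, so the gauge should span 0.077–0.165 inside the bay's 0.0615–0.1815. It's clear of the walls. Lowering to contact.

Request:
drive_tool --pt "1 12 0 0 0 0 -1" --pt "0 10 0 0 0 0 -1" --pt "0 6 0 0 0 0 -1" --pt "0 3 0 0 0 0 -1" --pt "0 0 0 0 0 0 -1"

```text
time: 26.02
tool_pos: [0.5869, 0.1241, -0.0044]
tcp_rot: [-0.009, 0.009, -0.707, 0.707]
ft_force: [0.2, -0.1, -2.1]
grip_width: 0.282
```

Request:
drive_tool --pt "0 1.5 0 0 0 0 -1" --pt "0 0 0 0 0 0 -1"

```text
time: 26.28
tool_pos: [0.587, 0.1242, -0.0056]
tcp_rot: [0.009, -0.009, 0.707, -0.707]
ft_force: [-0.4, 0.4, -1.8]
grip_width: 0.281
```

Request:
drive_tool --pt "0 1 0 0 0 0 -1" --pt "0 0 0 0 0 0 -1"

```text
time: 26.52
tool_pos: [0.587, 0.1242, -0.0066]
tcp_rot: [0.009, -0.009, 0.707, -0.707]
ft_force: [-0.5, -1.2, -2.8]
grip_width: 0.284
```

Request:
drive_tool --pt "0 0.7 0 0 0 0 -1" --pt "0 0 0 0 0 0 -1"

```text
time: 26.78
tool_pos: [0.587, 0.1242, -0.0067]
tcp_rot: [-0.009, 0.009, -0.707, 0.707]
ft_force: [-1.9, 0.4, 3.1]
grip_width: 0.285
```

Contact with the floor. Releasing, lifting, then moving the arm clear of the top view.

Request:
drive_tool --pt "0 0 0 0 0 0 -0.2" --pt "0 0 0 0 0 0 0.06" --pt "0 0 0 0 0 0 0.06" --pt "0 -10 0 0 0 0 0.06" --pt "0 -30 0 0 0 0 0.06" --pt "0 -40 0 0 0 0 0.06" --pt "0 -40 0 0 0 0 0.06" --pt "0 -20 0 0 0 0 0.06"

```text
time: 27.78
tool_pos: [0.5882, 0.1246, 0.1362]
tcp_rot: [0.011, -0.007, 0.708, -0.706]
ft_force: [0.0, -0.1, -0.0]
grip_width: 0.53
```

Request:
drive_tool --pt "-10 0 50 0 0 0 0.06" --pt "-10 0 50 0 0 0 0.06" --pt "0 0 50 0 0 0 0.06" --pt "0 0 50 0 0 0 0.06" --pt "0 0 50 0 0 0 0.06" --pt "0 0 50 0 0 0 0.06" --pt "0 0 30 0 0 0 0.06" --pt "0 0 0 0 0 0 0.06"

```text
time: 28.78
tool_pos: [0.6149, -0.2074, 0.133]
tcp_rot: [-0.008, 0.007, -0.707, 0.707]
ft_force: [-0.8, 0.6, 0.1]
grip_width: 0.527
```

```bash
python3 - <<'E'
from h import *
need(.5865,.1235,-.007,-88.6)
a=np.radians(1.4);R2=np.array([[np.cos(a),np.sin(a)],[-np.sin(a),np.cos(a)]])
ims=[]
for c in("side","top"):
    im=bot.grab_frame(c);ims.append(im[60:220,200:400] if c=="side" else im[115:235,70:270])
    for t in("open_gauge_center","closed_gauge_center"):
        for f in(bot.landmark_of,):
            for d in f(c,t)[:2]:
                p=np.array(d["at"]);print(c,t,p.round(4),round(d["confidence"],2),"tray xy",(R2@(p[:2]-[.584,.2245])).round(3))
cv2.imwrite("pics/f_side.png",cv2.resize(ims[0],None,fx=4,fy=3.7,interpolation=cv2.INTER_CUBIC))
cv2.imwrite("pics/f_top.png",cv2.resize(ims[1],None,fx=4,fy=4,interpolation=cv2.INTER_CUBIC))
E
```

```text
t 28.77 tcp [ 0.6149 -0.2074  0.133 ] toolz yaw -88.77 q6 0.1 need d(mm) [  21.4  139.9 -331.5] ry -0.003 f [-0.8  0.6  0.1] w 0.527
side open_gauge_center [0.5876 0.2672 0.0165] 0.7 tray xy [0.005 0.043]
side closed_gauge_center [0.5878 0.1225 0.0178] 0.66 tray xy [ 0.001 -0.102]
top open_gauge_center [0.5851 0.2678 0.0144] 0.93 tray xy [0.002 0.043]
top closed_gauge_center [0.5918 0.1225 0.0116] 0.61 tray xy [ 0.005 -0.102]
```

View pics/f_side.png

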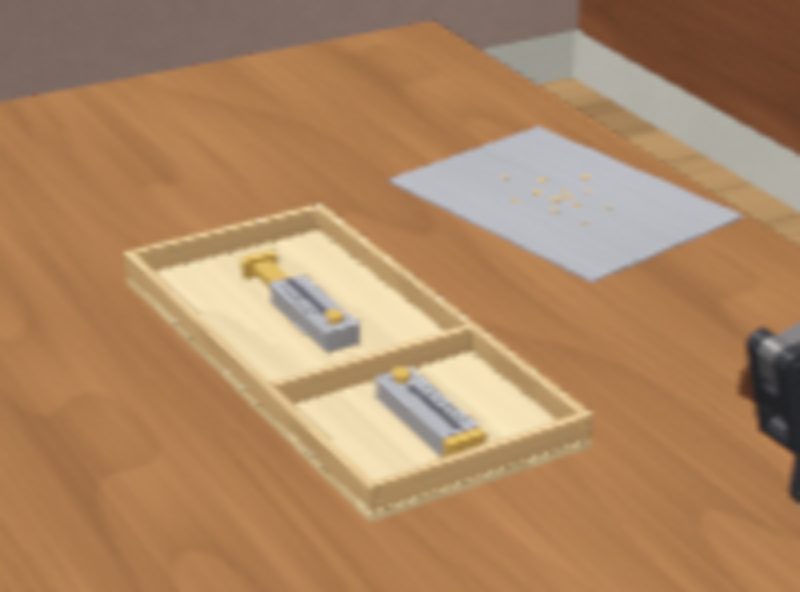

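View pics/f_top.png

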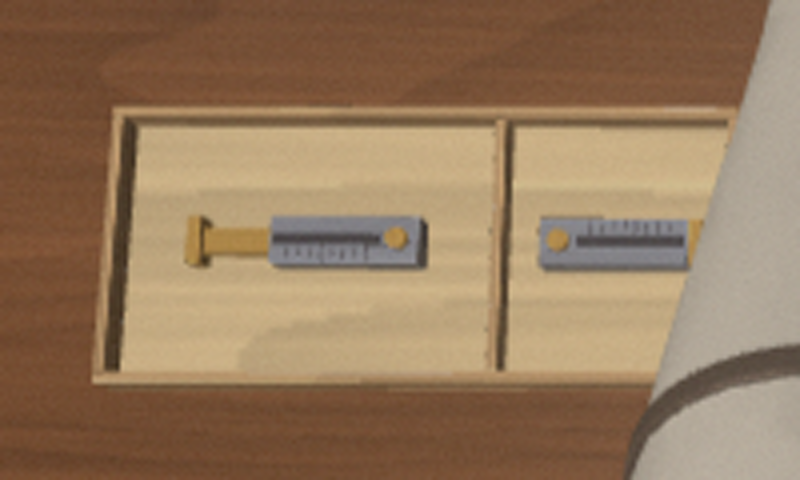

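Both gauges lie flat in their bays with clear space at the walls. The slide stands out about 35 mm: 66 px of tongue against 155 px for the 80 mm stock. The robot touches nothing, so I'm handing in.

```bash
python3 -c "
from cell import bot
print(bot.job_done())"
```

```text
the job is handed in; nothing more can be done
None
```

I placed the pulled-out gauge flat in the long bay and the shut gauge flat in the short bay, then handed the job in at about 29 s. `job_done` reports no verdict.

**Last checks:**
- **Position in the tray:** both cameras put the pulled-out gauge at x ≈ 2–5 mm, y ≈ +43 mm. They put the shut gauge at x ≈ 1–5 mm, y ≈ -102 mm.
- **Height:** stock centres read 12–18 mm, against 15 mm nominal and the 20 mm limit.
- **Pose and slide:** both gauges look flat with the screw up and clear of the walls. In the last top view the arm hid the shut gauge's head end, but the side view showed it clear. The slide stands out about 35 mm.
- **Robot:** the gripper was empty and well clear, with about 1 N or less on the wrist.

**What disagreed:** the first grasp closed on air. From the pictures, the real fingertips sit about 20 mm above the TCP position the robot reports, which does not match the description. I measured the offset from two wrist angles and grasped at a reported z of about -14 mm. After that, both picks and placements worked first time.

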